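# Vent the soda keg and take off its cap

## Robot

A 7-joint arm with a two-finger parallel gripper is mounted at the origin on a cart in front of the work surface, level with it; the furniture and walls round the work are solid. World frame = base frame: x ahead of the robot, y to its left, z up, the work surface at z = 0. Lengths are in mm, angles in rad, forces in N, time in s.
With the tool pointing down it reaches from about 400 to 850 mm from the base axis. Payload 4.4 kg.
Tool frame: the origin (TCP) lies between the finger pads; the fingertips stand 11 mm ahead of it and the grasp point (between the pads) lies 8 mm behind it (ctrl.tip_extent is the distance from the TCP to the fingertips, in mm); z points along the fingers, y is the line along which they close (so a half turn about z gives the same grasp; the last joint's range is limited). The gripper opens to 94 mm and grips with 3 to 60 N. Pads are 16 mm wide; open, the fingers measure 119 mm over their backs; the gripper's body (75 mm by 177 mm) begins 78 mm behind the grasp point.
Start: joints at [-1.196, 0.628, 0.038, 1.517, -0.027, 0.996, -0.02], TCP at [277.31, 587.892, 216.478] pointing down, gripper open.
Joint ranges: [-3.06, 3.06], [-0.37, 2.12], [-1.25, 1.32], [0.18, 2.47], [-1.1, 4.24], [0.23, 1.98], [-2.94, 2.94]. Speed limits (rad/s): [2.57, 2.57, 3.14, 3.14, 3.14, 3.14, 3.14].

## Interface

Orientations are given as a rotation vector (axis times angle).
In Python, from plant import ctrl gives the robot as it stands.
- The arm moves only by the shell command python3 -m inch 'ROWS' [OPENING] [FORCE]. ROWS is JSON, a list of rows, each a list of 2 entries, a list of its own where there are three numbers: the shift along the world's x, y, z normalised to -1 to 1, where 1 is 200 mm, then the turn, a rotation vector about the world's x, y, z normalised to -1 to 1, where 1 is 90 degrees. A call has exactly 8 rows; each row is the pose to reach, as a shift and turn from the pose commanded when the call began; what a row does not reach only later rows make up. A row lasts 1/8 s, in which the tool goes at most 62.5 mm and 10.7 degrees, less where a joint would pass 70% of its speed; a pose out of reach is approached as far as the arm can. A call with a number of a shift or a turn outside -1 to 1 is refused whole. A call with a gripper value outside its range is refused whole. OPENING is the closure, from -1 (fully open) to 1 (shut), so that 0 is half open, set as the call begins (- or left out, the last holds). The fingers move at their own pace and stop on an object; FORCE is the grip in N (left out, the last holds). Time passes only in rows, so rows that repeat a pose let the fingers close, or fill a call up. It gives the time, the measured TCP pose, the force, the opening and the grip force at its end, in the units of the state.
- ctrl.sense(): the state, without advancing time (a new reading comes with each control period).
- ctrl.read_camera(name): name is "scene" or "top" or "wrist"; returns a dict with "frame" (420x560x3 uint8, blue, green, red), "mtx" (3x3 intrinsics, pixels), "camera_from_world" (4x4, takes a point from world to camera coordinates); the wrist camera has in their place "mount" (4x4, takes a point from camera to tool coordinates, whose origin is the TCP and whose axes are the flange's). Camera axes: x right, y up, looking along -z (the intrinsics and any distortion apply to the point x, -y, -z); pixel columns grow to the right and rows downward; lengths in mm; the calibration is good to about 2 mm. A picture is of the moment at which its call begins: read the wrist's pose just before it. There is no depth.
- ctrl.sign_off(): hands the job in; it is judged then, once.
The state is a dict: "time": time; "joint_pos": joint angles; "joint_velocities": joint speeds; "joint_efforts": joint torques, N m; "position": TCP position; "ee_rot": TCP orientation; "wrist_force": force on the tool from outside, world axes, zero at the start; "torque": the same for the moment, N m; "finger_gap": opening from 0.0 (shut) to 1.0 (fully open); "grip_force": force on a finger pad.
Only numpy, scipy, OpenCV 4.12 (cv2) and the standard library are available. Lean on these libraries where they do the work, as an engineer would, in place of code of your own. Each camera call takes 0.05 s, during which the arm holds its last target. There are 200 camera calls.

## Task

Get the small steel soda keg ready for refilling: pull its red vent knob all the way out until it clicks, push it fully home again, and then twist the black cap loose and lift it off. Kegs of this kind have left-handed or right-handed caps and nobody marked this one, so try it gently both ways to find out. Finish while still holding the cap upright in the gripper, at least 5 cm clear of the keg's mouth, and leave the tin, the jar and the glass cup alone.

Things in the scene. Friction and masses are not known exactly. Their poses are not given: they have to be found in the camera images.
- keg: round stainless keg, 120 mm diameter, fixed. Origin: centre of its underside on the worktop, z up. Shoulder at 70 to 74 mm, neck 43 mm in diameter up to the mouth at 95 mm. The vent knob sticks out of the side along the keg's -x, at 45 mm height, through a valve boss (32 mm diameter, to 68 mm from the keg's axis) and brass nut (22 mm, to 74 mm)
- keg_mouth (a point): centre of the mouth (neck rim), 95 mm above the worktop. The quarter-turn thread does not raise the cap: one way (hidden; clockwise or anticlockwise, differs between starts) the cap meets a hard stop after about 0.2 rad; the other way it turns easily, and from 0.8 to 2.2 rad off closed it lifts straight off. Before that it cannot be lifted
- vent_knob (a joint): pull of the vent knob in m: 0 fully home, 0.025 fully out. It slides along the keg's own -x axis (away from the keg, level). A detent holds it at either end: about 4 N starts it moving, well past mid travel it snaps on to the other end
- vent_grip (a point): centre of the red knob head, a disc of 26 mm diameter and 18 mm length whose axis is the slide axis, on a 10 mm stem; moves with the knob. When home it lies 100 mm from the keg's axis at 45 mm height. Same axes as the keg
- cap: loose black screw cap, 80 g: 55 mm diameter, flat top 5 mm above the origin, skirt to 14 mm below it, stem with cross bar to 36 mm below it, inside the neck. Origin: on its axis, at the rim it sits on; z up. On top an upright grip bar, 46 mm along the cap's x, 14 mm thick along its y, up to 34 mm above the origin. As found it is closed, its x along the keg's x within 0.05 rad
- cap_grip (a point): point on the cap's axis in its grip bar (pinch it across the 14 mm), 25 mm above the cap's origin, 20 mm above its flat top, 120 mm above the worktop when closed. Same axes as the cap
- tin_tomatoes: bystander: short green food tin, 75 mm diameter, 58 mm high; origin at the centre of its underside
- jam_jar: bystander: glass jam jar with a white lid, 68 mm diameter, 84 mm high; origin at the centre of its underside
- amber_cup: bystander: amber glass cup with a handle, 117 x 153 mm, 74 mm high; origin at the centre of its underside

How it is judged (in metres and radians):
On the way, in this order (a step that is already met when the one before it is completed fails the run):
1. the vent knob is pulled fully out while the cap is still on (value of joint vent_knob above 0.022 m and distance between cap and keg_mouth below 0.01 m), for 0.2 s.
2. the vent knob is pushed fully home while the cap is still on (value of joint vent_knob below 0.003 m and distance between cap and keg_mouth below 0.01 m), for 0.2 s.
3. the cap is lifted off the mouth (z of cap in the frame of keg_mouth above 0.04 m), for 0.1 s.
At the end, for the whole second after the job is handed in: The cap is held in the gripper (fingers press on it with more than 1 N), still (under 0.03 m/s), upright within 0.35 rad, its origin (sealing plane) at least 55 mm above the mouth, touching nothing of the keg; the vent knob is home within 3 mm (z of cap_grip in the frame of keg_mouth above 0.08 m and contact force between the fingers and cap above 1 N and contact force between cap and keg below 0.1 N and angle between cap's own z axis and vertical below 0.35 rad and linear speed of cap below 0.03 m/s and value of joint vent_knob below 0.003 m); the arm keeps its last pose, push and grip.
It fails at once if the tin is disturbed (moved over 30 mm) (distance of tin_tomatoes from where it was at the start of the episode above 0.03 m).
It fails at once if the jam jar is disturbed (moved over 30 mm) (distance of jam_jar from where it was at the start of the episode above 0.03 m).
It fails at once if the glass cup is disturbed (moved over 30 mm) (distance of amber_cup from where it was at the start of the episode above 0.03 m).
It also fails if it takes over 51 s, if anything falls off the work surface, if the arm or the gripper's body presses on something with over 40 N, if the wrist force passes 120 N, or if a joint passes its speed limit or range.

## Working session

There is one attempt and no reset: what is moved stays moved. The work goes in short steps, Python scripts to look and compute and a shell command to move; the robot and the scene stay as the last step left them, time stands still between calls to the robot, and variables do not carry over. Pictures are saved under pics/ and viewed, at most 10 in all, crops included, and the job is handed in when it is done.

```bash
mkdir -p pics; ls; python3 - <<'E'
from plant import ctrl
import cv2,numpy as np
np.set_printoptions(precision=4,suppress=True)
print(ctrl.sense())
for n in("scene","top"):
    r=ctrl.read_camera(n); cv2.imwrite(f"pics/{n}0.png",r["frame"]); print(n,r["mtx"],r["camera_from_world"],r.keys())
E
```

```text
pics
{'time': 0.0, 'joint_pos': array([-1.1958,  0.6293,  0.0384,  1.5184, -0.027 ,  0.9963, -0.02  ]), 'joint_velocities': array([-0.0015,  0.0008,  0.0004, -0.0008, -0.0005,  0.0024, -0.0006]), 'joint_efforts': array([  0.001 , -54.9727,   1.1434, -18.6628,  -0.0524,   0.0239,
         0.0001]), 'position': array([277.0448, 587.285 , 215.5562]), 'ee_rot': array([-0.6867, -3.0652,  0.0029]), 'wrist_force': array([-0.3874,  1.211 , -0.4461]), 'torque': array([ 0.0139,  0.0099, -0.0239]), 'grip_force': 0.0, 'finger_gap': 1.0030945786291243}
scene [[510.5747   0.     278.6013]
 [  0.     510.5747 216.0918]
 [  0.       0.       1.    ]] [[    0.7545    -0.6562     0.013   -253.873 ]
 [    0.4759     0.5606     0.6777  -421.7351]
 [   -0.452     -0.5051     0.7352 -1151.6173]
 [    0.         0.         0.         1.    ]] dict_keys(['frame', 'mtx', 'camera_from_world'])
top [[425.7428   0.     278.8178]
 [  0.     425.7428 209.7841]
 [  0.       0.       1.    ]] [[    0.0133    -0.9997     0.0221   158.7767]
 [    0.9895     0.0163     0.1436  -531.4894]
 [   -0.1439     0.0199     0.9894 -1044.8765]
 [    0.         0.         0.         1.    ]] dict_keys(['frame', 'mtx', 'camera_from_world'])
```

View pics/scene0.png

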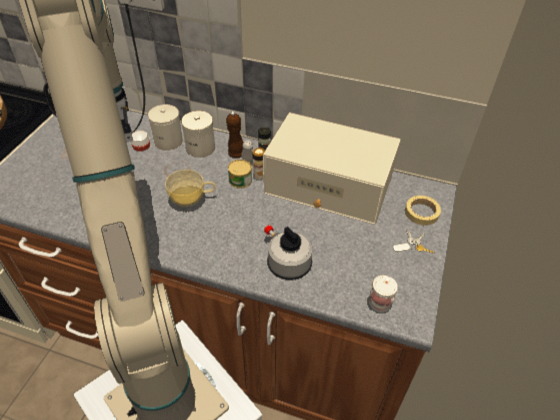

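View pics/top0.png

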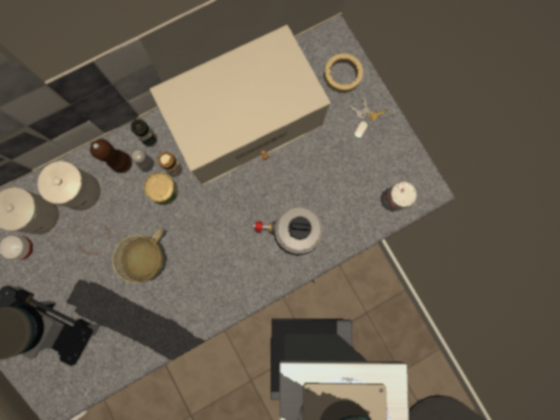

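The scene view shows the keg near (290,255) with the red knob at (269,230). In the top view the keg is at (299,230) and the knob at (260,227), pointing to world +y. I'll enlarge both.

```bash
python3 - <<'E'
import cv2,numpy as np
a=cv2.imread("pics/top0.png")[195:265,240:340]; b=cv2.imread("pics/scene0.png")[210:290,250:330]
a=cv2.resize(a,(500,350),interpolation=3);b=cv2.resize(b,(300,300),interpolation=3)
c=np.zeros((350,800,3),np.uint8);c[:,:500]=a;c[:300,500:]=b
cv2.imwrite("pics/crop0.png",c)
for n in("top","scene"):
    h=cv2.cvtColor(cv2.imread(f"pics/{n}0.png"),cv2.COLOR_BGR2HSV)
    m=((h[...,0]<8)|(h[...,0]>172))&(h[...,1]>170)&(h[...,2]>90)
    k,l,s,ce=cv2.connectedComponentsWithStats(m.astype(np.uint8))
    print(n,[(s[i].tolist(),ce[i].round(1)) for i in range(1,k) if s[i][4]>10])
E
```

```text
top [([256, 222, 6, 9, 47], array([258.4, 226. ]))]
scene [([134, 144, 15, 7, 45], array([141.2, 147.7])), ([265, 226, 8, 8, 40], array([268., 229.]))]
```

View pics/crop0.png

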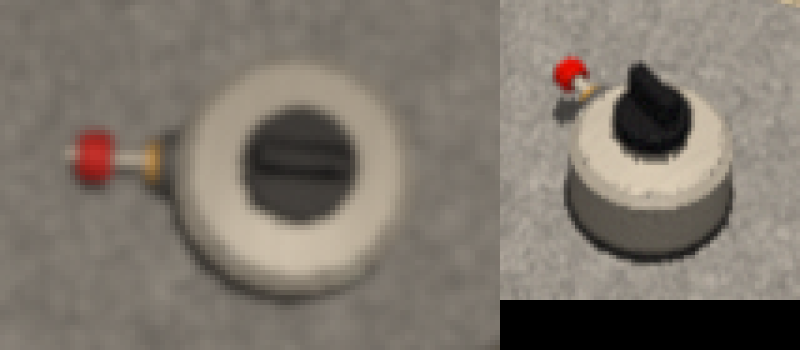

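The enlarged top view shows the cap disc centre at (300,228) and the knob head centre at (259,226.5), with the bar lying along the knob axis.

```bash
cat > h.py <<'E'
import numpy as np,cv2
np.set_printoptions(precision=4,suppress=True)
from plant import ctrl
from scipy.spatial.transform import Rotation as R
def ray(mtx,T,uv,z):
    u,v=uv; d=np.array([(u-mtx[0,2])/mtx[0,0],-(v-mtx[1,2])/mtx[1,1],-1.])
    c=-T[:3,:3].T@T[:3,3]; w=T[:3,:3].T@d
    return c+w*(z-c[2])/w[2]
def wristT(cam,s):
    G=np.eye(4);G[:3,:3]=R.from_rotvec(s["ee_rot"]).as_matrix();G[:3,3]=s["position"]
    return np.linalg.inv(G@cam["mount"])
E
python3 - <<'E'
from h import *
r=ctrl.read_camera("top");s=ctrl.read_camera("scene")
f=lambda r,uv,z:print(ray(r["mtx"],r["camera_from_world"],uv,z))
f(r,(300,228),100);f(r,(259,226.6),45);f(r,(260.5,226.6),45);
print('scene');f(s,(269.2,229.8),45);f(s,(288,242),100)
print(R.from_rotvec(ctrl.sense()["ee_rot"]).as_matrix())
w=ctrl.read_camera("wrist");print(w["mount"],w["mtx"])
E
```

```text
[476.9178 117.0027 100.    ]
[484.4919 215.8942  45.    ]
[484.5505 212.1423  45.    ]
scene
[487.3021 214.9188  45.    ]
[466.4176 113.6107 100.    ]
[[-0.9044  0.4267 -0.0005]
 [ 0.4267  0.9044 -0.0011]
 [-0.     -0.0012 -1.    ]]
[[  -0.0001    0.9643    0.2646   76.6947]
 [   1.       -0.        0.0006   -0.5131]
 [   0.0006    0.2646   -0.9643 -169.7068]
 [   0.        0.        0.        1.    ]] [[341.2557   0.     282.0681]
 [  0.     341.2557 205.2588]
 [  0.       0.       1.    ]]
```

Keg axis is at about (476,117), knob at (485,215), and the slide direction is about (0.08,1). I'll move over the knob with the fingers closing along world x (turn −69°), staying high.

```bash
python3 -m inch '[[[0.1,-0.1,0],[0,0,-0.08]],[[0.25,-0.25,0],[0,0,-0.19]],[[0.4,-0.4,0],[0,0,-0.3]],[[0.55,-0.55,0],[0,0,-0.41]],[[0.7,-0.7,0],[0,0,-0.52]],[[0.85,-0.85,0],[0,0,-0.62]],[[1,-1,0],[0,0,-0.7]],[[1,-1,0],[0,0,-0.77]]]' -1
python3 -m inch '[[[0,-0.1,0],[0,0,0]],[[0.02,-0.28,-0.03],[0,0,0]],[[0.04,-0.48,-0.1],[0,0,0]],[[0.04,-0.68,-0.17],[0,0,0]],[[0.04,-0.82,-0.24],[0,0,0]],[[0.04,-0.86,-0.3],[0,0,0]],[[0.04,-0.86,-0.3],[0,0,0]],[[0.04,-0.86,-0.3],[0,0,0]]]'
python3 - <<'E'
from h import *
s=ctrl.sense();w=ctrl.read_camera("wrist");cv2.imwrite("pics/w1.png",w["frame"]);print(s["position"],s["ee_rot"],s["joint_pos"])
np.savez("w1.npz",T=wristT(w,s),m=w["mtx"])
T=wristT(w,s)
for p in [(485,215,45),(476,117,129),(476,117,100)]:
    c=T@np.array([*p,1]); print(282.07-341.26*c[0]/c[2],205.26+341.26*c[1]/c[2])
E
```

```text
time: 1.25
position: [480.8, 383.6, 216.8]
ee_rot: [2.317, 2.117, 0.001]
wrist_force: [-0.7, 0.2, -0.2]
finger_gap: 0.999
grip_force: 0.0
time: 2.25
position: [485.4, 217.5, 156.7]
ee_rot: [-2.305, -2.134, -0.002]
wrist_force: [0.6, 0.4, 0.0]
finger_gap: 0.996
grip_force: 0.0
[485.4401 217.5381 156.7312] [-2.305  -2.134  -0.0018] [-0.6978  0.562   0.3353  1.9172 -0.275   0.7057 -0.2767]
281.73412796682754 207.15020952341155
279.68572257225657 375.9964522654657
279.9122645988352 348.144190571517
```

View pics/w1.png

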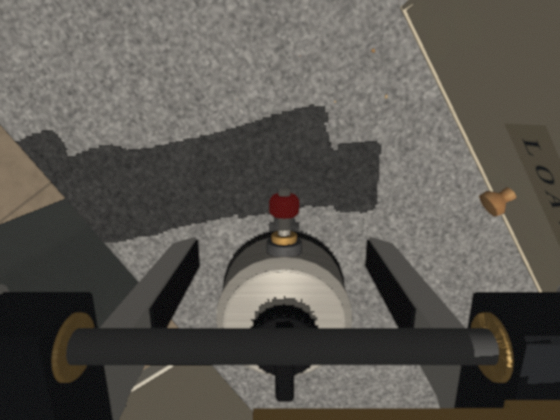

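The wrist view shows the knob head at (285,206), nut at (285,240), and cap/bar centred on column 285. The prediction was good, and the slide axis is aligned with the tool.

```bash
python3 - <<'E'
from h import *
d=np.load("w1.npz");f=lambda uv,z:print(uv,ray(d["m"],d["T"],uv,z))
f((285,206),45);f((285,240),45);f((284.5,340),100);f((285,395),129)
print(R.from_rotvec(ctrl.sense()["ee_rot"]).as_matrix())
im=cv2.imread("pics/w1.png")[170:270,225:345]
cv2.imwrite("pics/w1c.png",cv2.resize(im,None,fx=5,fy=5,interpolation=3))
E
```

```text
(285, 206) [487.8671 215.802   45.    ]
(285, 240) [485.5475 184.8593  45.    ]
(284.5, 340) [480.1088 124.0565 100.    ]
(285, 395) [478.477  100.6019 129.    ]
[[ 0.0768  0.997   0.0008]
 [ 0.997  -0.0768  0.001 ]
 [ 0.0011  0.0007 -1.    ]]
```

View pics/w1c.png

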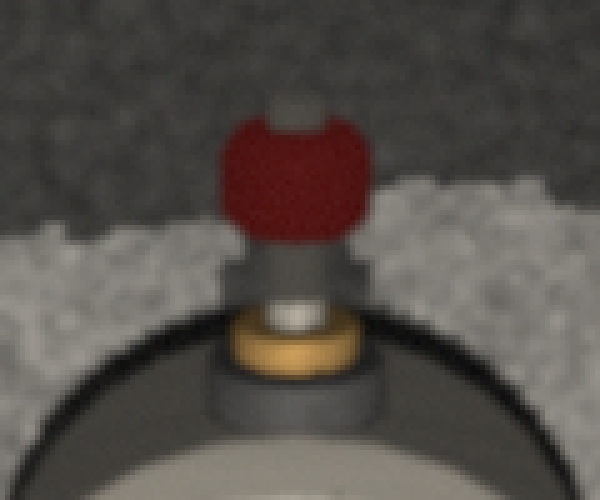

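Head centre is at about (487,216). Descend and grip.

```bash
python3 -m inch '[[[0.006,0,-0.1],[0,0,0]],[[0.006,0,-0.25],[0,0,0]],[[0.006,0,-0.4],[0,0,0]],[[0.006,0,-0.52],[0,0,0]],[[0.006,0,-0.58],[0,0,0]],[[0.006,0,-0.6],[0,0,0]],[[0.006,0,-0.6],[0,0,0]],[[0.006,0,-0.6],[0,0,0]]]' -1
python3 -m inch '[[[0,0,0],[0,0,0]],[[0,0,0],[0,0,0]],[[0,0,0],[0,0,0]],[[0,0,0],[0,0,0]],[[0,0,0],[0,0,0]],[[0,0,0],[0,0,0]],[[0,0,0],[0,0,0]],[[0,0,0],[0,0,0]]]' 1 40
```

```text
time: 3.3
position: [487.1, 216.2, 37.3]
ee_rot: [2.308, 2.131, 0.002]
wrist_force: [-0.8, 0.4, 0.5]
finger_gap: 0.997
grip_force: 0.0
time: 4.3
position: [487.0, 215.9, 36.5]
ee_rot: [2.308, 2.131, 0.001]
wrist_force: [1.4, -0.3, -1.0]
finger_gap: 0.261
grip_force: 40.0
```

Gripped at about 25 mm. Pull 27 mm.

```bash
python3 -m inch '[[[0.001,0.02,0],[0,0,0]],[[0.003,0.045,0],[0,0,0]],[[0.005,0.07,0],[0,0,0]],[[0.007,0.095,0],[0,0,0]],[[0.009,0.12,0],[0,0,0]],[[0.01,0.135,0],[0,0,0]],[[0.01,0.135,0],[0,0,0]],[[0.01,0.135,0],[0,0,0]]]'
python3 - <<'E'
from h import *
s=ctrl.sense();w=ctrl.read_camera("wrist");cv2.imwrite("pics/w2.png",w["frame"])
print(s["position"],s["wrist_force"],s["torque"],s["finger_gap"])
T=wristT(w,s)
for p in [(489,241,45),(483,181,45)]:
    c=T@np.array([*p,1]); print(282.07-341.26*c[0]/c[2],205.26+341.26*c[1]/c[2])
a=cv2.resize(ctrl.read_camera("top")["frame"][195:265,230:330],(500,350),interpolation=3);cv2.imwrite("pics/t2.png",a)
E
```

```text
time: 5.3
position: [488.9, 240.9, 36.5]
ee_rot: [2.308, 2.129, -0.002]
wrist_force: [2.5, -5.7, -1.9]
finger_gap: 0.261
grip_force: 40.0
[488.8956 240.9263  36.4817] [ 2.4846 -5.683  -1.8766] [-1.2054 -0.6586 -0.0302] 0.2610504409887953
282.3259506471967 265.1388801144208
280.27572280245715 363.5088396650689
```

View pics/w2.png

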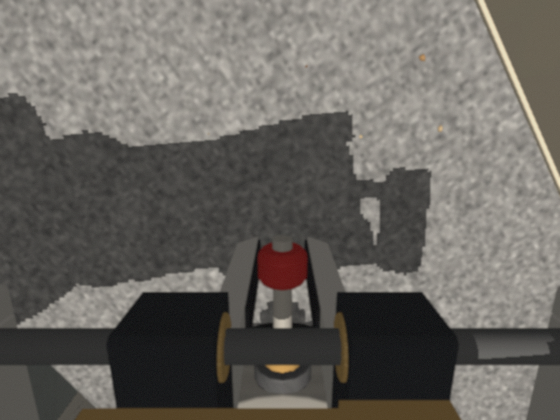

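The knob head is in the grip at (283,267) with the stem drawn out about 25 mm and the tool at its stop (−5.7 N). Hold briefly, then push home with a small overtravel.

```bash
python3 -m inch '[[[0,0,0],[0,0,0]],[[0,0,0],[0,0,0]],[[-0.002,-0.03,0],[0,0,0]],[[-0.005,-0.065,0],[0,0,0]],[[-0.008,-0.1,0],[0,0,0]],[[-0.011,-0.13,0],[0,0,0]],[[-0.012,-0.15,0],[0,0,0]],[[-0.012,-0.15,0],[0,0,0]]]'
python3 -m inch '[[[-0.001,-0.01,0],[0,0,0]],[[-0.001,-0.01,0],[0,0,0]],[[-0.001,-0.01,0],[0,0,0]],[[-0.001,-0.01,0],[0,0,0]],[[-0.001,-0.01,0],[0,0,0]],[[0,0,0],[0,0,0]],[[0,0.01,0],[0,0,0]],[[0,0.013,0],[0,0,0]]]'
```

```text
time: 6.4
position: [486.9, 215.8, 36.5]
ee_rot: [-2.305, -2.132, -0.006]
wrist_force: [4.4, 7.1, -7.2]
finger_gap: 0.262
grip_force: 40.0
time: 7.4
position: [486.9, 215.9, 36.5]
ee_rot: [2.307, 2.131, 0.003]
wrist_force: [5.0, 0.4, -5.8]
finger_gap: 0.259
grip_force: 40.0
```

The knob is home (y 215.9). Open, rise, and go over the cap.

```bash
python3 -m inch '[[[0,0,0],[0,0,0]],[[0,0,0],[0,0,0]],[[0,0,0],[0,0,0]],[[0,0,0.05],[0,0,0]],[[0,0,0.2],[0,0,0]],[[0,0,0.38],[0,0,0]],[[0,0,0.55],[0,0,0]],[[0,0,0.65],[0,0,0]]]' -1 40
python3 -m inch '[[[0,-0.04,0],[0,0,0]],[[-0.01,-0.15,0],[0,0,0]],[[-0.02,-0.3,0],[0,0,0]],[[-0.03,-0.42,0],[0,0,0]],[[-0.038,-0.495,0],[0,0,0]],[[-0.038,-0.495,0],[0,0,0]],[[-0.038,-0.495,0],[0,0,0]],[[-0.038,-0.495,0],[0,0,0]]]'
python3 - <<'E'
from h import *
s=ctrl.sense();w=ctrl.read_camera("wrist");cv2.imwrite("pics/w3.png",w["frame"])
T=wristT(w,s);np.savez("w3.npz",T=T,m=w["mtx"])
print(s["joint_pos"])
for p in [(478.5,116.5,129),(487,216,45)]:
    c=T@np.array([*p,1]); print(282.07-341.26*c[0]/c[2],205.26+341.26*c[1]/c[2])
E
```

```text
time: 8.4
position: [486.5, 215.6, 168.9]
ee_rot: [2.308, 2.131, 0.004]
wrist_force: [0.0, 0.8, -0.2]
finger_gap: 1.001
grip_force: 0.0
time: 9.4
position: [478.5, 117.5, 166.3]
ee_rot: [-2.306, -2.133, -0.0]
wrist_force: [-1.4, 0.1, -0.4]
finger_gap: 1.002
grip_force: 0.0
[-0.5358  0.4998  0.3428  2.0088 -0.2615  0.6746 -0.1041]
282.24008649825174 235.81013603579524
283.1028891674224 82.50101854508287
```

View pics/w3.png

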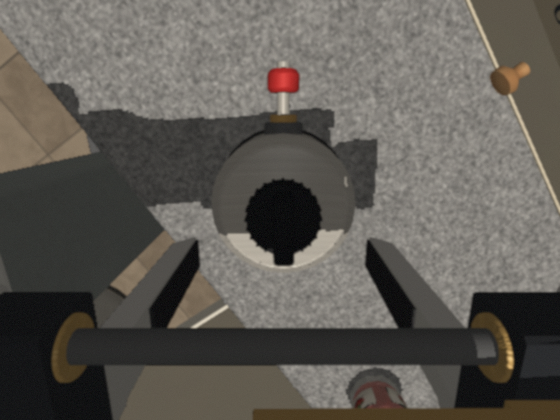

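The knob reads home at (283,80), and the cap disc is centred at (283.5,216) with the bar vertical at column 284. Check the y offset, then descend.

```bash
python3 - <<'E'
from h import *
d=np.load("w3.npz");f=lambda uv,z:print(uv,ray(d["m"],d["T"],uv,z))
f((283.5,216.5),100);f((284,264),129);f((283,80.5),45)
E
python3 -m inch '[[[0,0,-0.05],[0,0,0]],[[0,0,-0.12],[0,0,0]],[[0,0,-0.2],[0,0,0]],[[0,0,-0.25],[0,0,0]],[[0,0,-0.26],[0,0,0]],[[0,0,-0.26],[0,0,0]],[[0,0,-0.26],[0,0,0]],[[0,0,-0.26],[0,0,0]]]' -1
python3 -m inch '[[[0,0,0],[0,0,0]],[[0,0,0],[0,0,0]],[[0,0,0],[0,0,0]],[[0,0,0],[0,0,0]],[[0,0,0],[0,0,0]],[[0,0,0],[0,0,0]],[[0,0,0],[0,0,0]],[[0,0,0],[0,0,0]]]' 1 40
```

```text
(283.5, 216.5) [479.7395 120.4557 100.    ]
(284, 264) [478.121   96.6782 129.    ]
(283, 80.5) [487.0362 217.5201  45.    ]
time: 10.45
position: [478.8, 116.6, 114.9]
ee_rot: [2.308, 2.131, 0.001]
wrist_force: [0.5, 0.3, 0.1]
finger_gap: 1.002
grip_force: 0.0
time: 11.45
position: [478.5, 116.5, 114.5]
ee_rot: [-2.308, -2.131, -0.0]
wrist_force: [-0.4, -0.1, 0.8]
finger_gap: 0.182
grip_force: 0.0
```

```bash
python3 -m inch '[[[0,0.006,0],[0,0,0]],[[0,0.006,0],[0,0,0]],[[0,0.006,0],[0,0,0]],[[0,0.006,0],[0,0,0]],[[0,0.006,0],[0,0,0]],[[0,0.006,0],[0,0,0]],[[0,0.006,0],[0,0,0]],[[0,0.006,0],[0,0,0]]]' 1 30
python3 -m inch '[[[0,0,0],[0,0,0.03]],[[0,0,0],[0,0,0.06]],[[0,0,0],[0,0,0.09]],[[0,0,0],[0,0,0.12]],[[0,0,0],[0,0,0.15]],[[0,0,0],[0,0,0.18]],[[0,0,0],[0,0,0.18]],[[0,0,0],[0,0,0.18]]]'
python3 -c "
from h import *
s=ctrl.sense();print(s['torque'],s['wrist_force'],s['joint_pos'],np.degrees(np.arctan2(*R.from_rotvec(s['ee_rot']).as_matrix()[[1,0],1])))"
```

```text
time: 12.45
position: [478.5, 117.8, 114.5]
ee_rot: [-2.308, -2.131, -0.0]
wrist_force: [-0.1, 0.2, -0.2]
finger_gap: 0.148
grip_force: 30.0
time: 13.45
position: [478.5, 117.6, 114.5]
ee_rot: [1.985, 2.435, 0.0]
wrist_force: [0.5, 0.2, 1.0]
finger_gap: 0.144
grip_force: 30.0
[-0.0625  0.014   0.0324] [0.4818 0.2115 1.03  ] [-0.4434  0.5741  0.2122  2.0518 -0.2254  0.5372  0.1331] 11.631017973405756
```

The cap turned 0.28 rad anticlockwise with negligible torque, past where a stop would be. Continue that way.

```bash
python3 -m inch '[[[0,0,0],[0,0,0.05]],[[0,0,0],[0,0,0.1]],[[0,0,0],[0,0,0.15]],[[0,0,0],[0,0,0.2]],[[0,0,0],[0,0,0.25]],[[0,0,0],[0,0,0.3]],[[0,0,0],[0,0,0.35]],[[0,0,0],[0,0,0.35]]]'
python3 -c "
from h import *
s=ctrl.sense();print(s['torque'],s['wrist_force'],s['joint_pos'])"
python3 -m inch '[[[0,0,0],[0,0,0.05]],[[0,0,0],[0,0,0.1]],[[0,0,0],[0,0,0.15]],[[0,0,0],[0,0,0.2]],[[0,0,0],[0,0,0.25]],[[0,0,0],[0,0,0.3]],[[0,0,0],[0,0,0.33]],[[0,0,0],[0,0,0.33]]]'
python3 -c "
from h import *
s=ctrl.sense();print(s['torque'],s['wrist_force'],s['joint_pos'])
w=ctrl.read_camera('wrist');cv2.imwrite('pics/w4.png',w['frame'])"
```

```text
time: 14.45
position: [478.8, 117.7, 114.5]
ee_rot: [1.25, 2.882, 0.001]
wrist_force: [1.1, -0.6, -0.7]
finger_gap: 0.148
grip_force: 30.0
[-0.0991 -0.1001  0.0087] [ 1.0529 -0.635  -0.6778] [-0.3357  0.5647  0.0549  2.0485 -0.0583  0.5293  0.513 ]
time: 15.45
position: [478.7, 117.8, 114.5]
ee_rot: [0.47, 3.106, 0.0]
wrist_force: [0.8, 0.6, 0.6]
finger_gap: 0.143
grip_force: 30.0
[ 0.0205 -0.2106  0.0148] [0.8041 0.6168 0.5522] [-0.2336  0.5643 -0.0933  2.0456  0.0976  0.5354  0.8737]
```

View pics/w4.png

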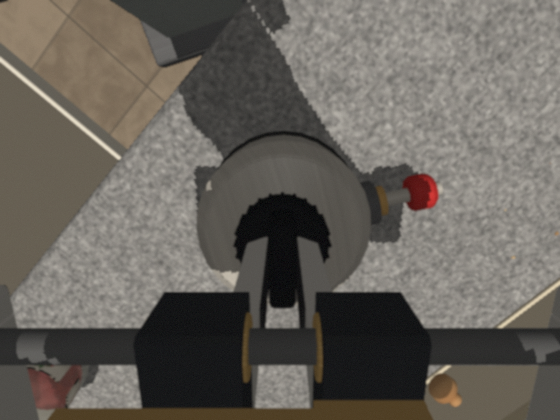

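The bar sits squarely between the fingers (283,270) and is turned about 77° (1.35 rad) from the knob direction, so it followed. Lift it slowly.

```bash
python3 -m inch '[[[0,0,0.01],[0,0,0]],[[0,0,0.03],[0,0,0]],[[0,0,0.06],[0,0,0]],[[0,0,0.1],[0,0,0]],[[0,0,0.14],[0,0,0]],[[0,0,0.18],[0,0,0]],[[0,0,0.22],[0,0,0]],[[0,0,0.26],[0,0,0]]]'
python3 -m inch '[[[0,0,0.04],[0,0,0]],[[0,0,0.08],[0,0,0]],[[0,0,0.12],[0,0,0]],[[0,0,0.16],[0,0,0]],[[0,0,0.19],[0,0,0]],[[0,0,0.2],[0,0,0]],[[0,0,0.2],[0,0,0]],[[0,0,0.2],[0,0,0]]]'
python3 - <<'E'
from h import *
a=ctrl.read_camera("scene")["frame"][180:300,220:360];b=ctrl.read_camera("wrist")["frame"]
c=np.hstack([cv2.resize(a,(400,343),interpolation=3),cv2.resize(b,(400,300))[np.r_[0:300,[299]*43]]])
cv2.imwrite("pics/f.png",c)
E
```

```text
time: 16.5
position: [478.4, 117.7, 167.1]
ee_rot: [-0.469, -3.106, 0.0]
wrist_force: [-0.5, -0.0, -0.2]
finger_gap: 0.148
grip_force: 30.0
time: 17.5
position: [478.3, 117.6, 206.2]
ee_rot: [-0.469, -3.106, 0.0]
wrist_force: [-0.5, -0.4, -0.1]
finger_gap: 0.146
grip_force: 30.0
```

View pics/f.png

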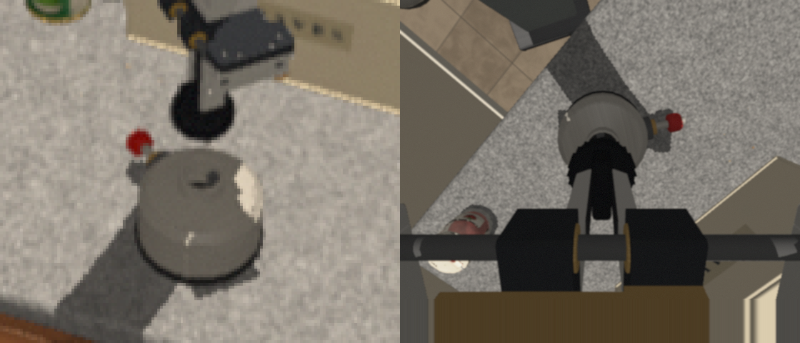

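The cap hangs upright in the gripper about 90 mm above the open mouth (left panel, cap at (203,110) over the mouth at (203,180)), and the knob is home.

```bash
python3 -c "
from plant import ctrl
print(ctrl.sign_off())"
```

```text
the job is handed in; nothing more can be done
None
```

I pulled the vent knob out to its stop and pushed it home, then twisted the cap anticlockwise (it turned freely that way, so I didn't try clockwise) and lifted it off; the job was handed in at about 17.6 s with the cap held upright about 90 mm above the mouth, the tin, jar and cup untouched, and no verdict shown.

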